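# Bring the red-capped spice jar to the front and lock the carousel

## Task

Turn the spice carousel until the jar with the red cap is at the front, above the red mark on the foot, then throw the red-handled lever under the plate right over to the red mark, so that its tooth drops fully into that place's notch and the carousel is locked. Leave every jar standing on the carousel, do not lift any of them, and do not disturb the mug, the onion and the lemon.

Things in the scene. Friction and masses are not known exactly. Their poses are not given: they have to be found in the camera images.
- stand: fixed dark cast foot of a spice carousel, 216 mm across, with a front tongue 10 mm thick reaching 165 mm from the turning axis. Origin on the turning axis at table height, z up; its own -x is the front, +y is to the left as one stands before that front
- plate_centre (a point): centre of the top of the turning light-wood plate (radius 140 mm, top 102 mm, underside 86 mm above the table, no lip), turning with it. Six upright dark pegs, 18 mm thick, fixed to the plate, rise 30 mm above it round a circle of radius 126 mm, 60 degrees apart; grip or push one to turn the plate (about 0.5 N). Half-way between pegs are the six jar places, radius 72 mm, each with a black rim line
- carousel (a joint): plate angle on the foot, rad, + counter-clockwise from above, -3.3 to 3.3, near 0 at the start. At 0, pegs are at 0, 60, 120.. and jar places at 30, 90, 150.. degrees counter-clockwise from the foot's front (-x). Each place has a notch: a place is at the front mark, its notch at the lever's tooth, at -0.524 + 1.047 k; within 0.05 rad the tooth enters and centres the plate
- lock_lever (a joint): angle of the locking lever, rad: 0 open, on its stop; about 0.53 locked, its tooth fully in a notch of the disc under the plate. An over-centre spring holds it at both ends: past 0.25 it pulls on by itself; about 5 N at the handle throws it. With no notch before the tooth it stops near 0.24 and does not lock. Locked, the plate cannot turn
- lever_grip (a point): point on the axis of the lever's red handle, 16 mm from its end. The handle is level, 38 mm above the table, 52 mm long, 13 to 19 mm thick, nearly all under the plate's overhang (end 142 to 146 mm from the turning axis). It swings level about a pin 66 mm in front of the turning axis, 64 mm from the grip point: open it points 0.5 rad right of the front (its -y), locked straight to the front
- front_mark (a point): centre of the red line on the foot's front tongue, 150 mm in front of the turning axis, 11 mm above the table: shows the front, and where the lever points when locked (a white dot at its right marks open)
- front_place (a point): point fixed to the foot, 72 mm in front of the turning axis at the height of the plate's top (102 mm): where the centre of the jar that faces front stands
- red_jar: glass spice jar with a red cap, 41 mm across, 105 mm tall, 0.11 kg, standing loose on the carousel; origin at the centre of its underside, z along the jar; the jar wanted. It starts at the 30, 90, 270 or 330 degree place
- black_jar: glass spice jar with a black cap and a black label, 41 mm across, 105 mm tall, 0.11 kg, standing loose on the carousel; origin at the centre of its underside, z along the jar; at one of the same four places
- brown_jar: glass spice jar with a brown-black cap and a cream label, yellow-brown inside, 41 mm across, 105 mm tall, 0.11 kg, standing loose on the carousel; origin at the centre of its underside, z along the jar; at one of the same four places
- green_jar: glass spice jar with a black cap and a green label, 44 mm across, 105 mm tall, 0.11 kg, loose on the carousel at one of the same four places; origin at the centre of its underside, z along the jar
- nut_jar: wider glass jar with a dark lid, 64 mm across, 99 mm tall, 0.42 kg, loose on the carousel at the 150 degree place; origin at the centre of its underside, z along the jar
- mill: small clear salt mill, 44 mm across, 90 mm tall, 0.1 kg, loose on the carousel at the 210 degree place; origin at the centre of its underside, z up
- mug: white spotted mug, 82 mm across, 91 mm tall, on the table to the left of the carousel; origin at the centre of its underside; to be left alone
- onion: red onion, 84 mm, on a chopping board (21 mm thick) further left; origin at its underside; to be left alone
- lemon: lemon, 71 mm, on the table beyond the mug; origin at its underside; to be left alone

How it is judged:
By the outcome, as a careful person would: the job done as asked, in the order asked, and still so for the second after the job is handed in, with the robot touching nothing.
It also fails if it takes over 64 s, if anything falls off the work surface, if the arm or the gripper's body presses on something with over 40 N, if the wrist force passes 120 N, or if a joint passes its speed limit or range.

## Robot

A 7-joint arm with a two-finger parallel gripper is mounted at the origin on a cart in front of the work surface, level with it; the furniture and walls round the work are solid. World frame = base frame: x ahead of the robot, y to its left, z up, the work surface at z = 0. Lengths are in mm, angles in rad, forces in N, time in s.
With the tool pointing down it reaches from about 400 to 900 mm from the base axis. Payload 5.5 kg.
Tool frame: the origin (TCP) lies midway between the tips of the shut fingers; the grasp point (between the pads) lies 19 mm behind it (arm.grip_point_offset is the distance from the TCP to the grasp point, in mm); z points along the fingers, y is the line along which they close (so a half turn about z gives the same grasp; the last joint's range is limited). The gripper opens to 92 mm and grips with 3 to 60 N. Pads are 19 mm wide; open, the fingers measure 130 mm over their backs; the gripper's body (75 mm by 190 mm) begins 47 mm behind the grasp point.
Start: joints at [-0.884, 0.501, -0.427, 1.55, 0.221, 1.138, -0.21], TCP at [267.261, 592.513, 226.729] pointing down, gripper open.
Joint ranges: [-2.88, 2.88], [-0.31, 2.03], [-1.54, 1.56], [0.2, 2.42], [-1.41, 4.55], [0.19, 2.02], [-2.57, 2.57]. Speed limits (rad/s): [2.57, 2.57, 3.14, 3.14, 3.14, 3.14, 3.14].

## Interface

Orientations are given as [roll, pitch, yaw] about the fixed x, y, z axes, in that order (R = Rz(yaw) Ry(pitch) Rx(roll)).
In Python, from rig import arm, snapshot, ticket, masks_of, place_of gives the robot as it stands. The module is installed in compiled form; this text tells all that it offers.
- The arm moves only by the tool move_arm, never from a script. Its argument "commands" is a list of rows, each an object with "travel": the shift along the world's x, y, z in mm, a list of three; "rot": the turn, a rotation vector about the world's x, y, z in rad, a list of three; "fingers": the closure in counts, from 0 (fully open) to 255 (shut). A call has 1 to 12 rows; each row is the pose to reach, as a shift and turn from the pose commanded when the call began; what a row does not reach only later rows make up. A row lasts 1/8 s, in which the tool goes at most 62.5 mm and 10.7 degrees, less where a joint would pass 70% of its speed; a pose out of reach is approached as far as the arm can. A call with a gripper value outside its range is refused whole. The fingers move at their own pace and stop on an object; "squeeze" is the grip in N (left out, the last holds). Time passes only in rows, so rows that repeat a pose let the fingers close. It gives the time, the measured TCP pose, the force, the opening and the grip force at its end, in the units of the state.
- arm.read_state(): the state, without advancing time (a new reading comes with each control period).
- snapshot(name): name is "scene" or "top" or "wrist"; returns a dict with "frame" (480x640x3 uint8, blue, green, red), "fx", "fy", "cx", "cy" (pixels), "k1" (the pictures are not rectified: a ray, as slopes to the right and down, at radius r is drawn at 1 + k1 r^2 times it, then the intrinsics apply), "rvec" (rotation vector, rad) and "tvec" (3), from world to camera coordinates, as OpenCV has them. Camera axes: x right, y down, z forward; pixel columns grow to the right and rows downward; lengths in mm; the calibration is good to about 2 mm. A picture is of the moment at which its call begins. There is no depth.
- ticket.sign_off(): hands the job in; it is judged then, once.
Trained networks look in a picture, given as the dict that the camera call returned (one of the last four; its "shot" number tells which), for a name from the list of things; names that differ only in an ending like _2 or _b are one class to them, and where a whole thing is asked for, a point or a joint stands for the part that bears it (a point fixed in the world has none). Each returns a list of dicts, best first, with "p" (0 to 1); they miss things now and then, are a little off and sometimes report something else, mostly with a low value. They report only what shows in the picture. A call takes as long as a camera call.
- masks_of(picture, target): "pixels" (480x640 bool, what is visible of it) and "uv" ([column, row] in pixels, amid what is visible of it).
- place_of(picture, target): "uv" ([column, row] in pixels: a listed point, or the origin of a listed thing).
The state is a dict: "time": time; "joint_pos": joint angles; "joint_velocities": joint speeds; "joint_efforts": joint torques, N m; "eef_pos": TCP position; "ee_rot": TCP orientation; "force": force on the tool from outside, world axes, zero at the start; "ft_torque": the same for the moment, N m; "grip_width": finger opening in mm; "gripper_force": force on a finger pad.
Only numpy, scipy, OpenCV 4.12 (cv2) and the standard library are available. Lean on these libraries where they do the work, as an engineer would, in place of code of your own. Each camera call takes 0.05 s, during which the arm holds its last target. There are 200 camera calls.

## Working session

There is one attempt and no reset: what is moved stays moved. The work goes in short steps, Python scripts to look and compute and a tool call to move; the robot and the scene stay as the last step left them, time stands still between calls to the robot, and variables do not carry over. Pictures are saved under pics/ and viewed, at most 10 in all, crops included, and the job is handed in when it is done.

Besides the shell and the picture viewer there is one more tool, called after ">>>" by a JSON object that holds its "method" and its "body". move_arm: Moves the arm, as the interface text tells. Its arguments: {"type":"object","properties":{"commands":{"type":"array"},"squeeze":{"type":"number"}},"required":["commands"]}

```bash
mkdir -p pics; cat > h.py <<'E'
import numpy as np, cv2
from rig import arm, snapshot, ticket, masks_of, place_of
def ray(s,uv):
    x=(uv[0]-s["cx"])/s["fx"]; y=(uv[1]-s["cy"])/s["fy"]
    a,b=x,y
    for _ in range(20):
        f=1+s["k1"]*(a*a+b*b); a,b=x/f,y/f
    R=cv2.Rodrigues(np.array(s["rvec"],float))[0]; t=np.array(s["tvec"],float).ravel()
    return -R.T@t, R.T@np.array([a,b,1.])
def at_z(s,uv,z):
    o,d=ray(s,uv); return o+d*(z-o[2])/d[2]
def proj(s,p):
    R=cv2.Rodrigues(np.array(s["rvec"],float))[0]; c=R@np.array(p,float)+np.array(s["tvec"],float).ravel()
    a,b=c[:2]/c[2]; f=1+s["k1"]*(a*a+b*b)
    return np.array([a*f*s["fx"]+s["cx"], b*f*s["fy"]+s["cy"]])
E
cat > a.py <<'E'
from h import *
np.set_printoptions(precision=1,suppress=True)
Z=dict(stand=0,plate_centre=102,lever_grip=38,front_mark=11,front_place=102,red_jar=102,black_jar=102,brown_jar=102,green_jar=102,nut_jar=102,mill=102,mug=0,onion=21,lemon=0)
for c in ("scene","top"):
    s=snapshot(c); cv2.imwrite(f"pics/{c}0.png",s["frame"])
    print(c,"cam",ray(s,(320,240))[0])
    for n,z in Z.items():
        r=place_of(s,n)
        if r: print(n,round(r[0]["p"],2),np.array(r[0]["uv"]),at_z(s,r[0]["uv"],z))
st=arm.read_state(); print(st["eef_pos"],st["ee_rot"],st["grip_width"],arm.grip_point_offset)
E
python3 a.py
```

```text
scene cam [ 400.4 -613.8 1192.5]
stand 0.92 [343.7 399.5] [ 546.7 -371.7    0. ]
plate_centre 0.95 [344.2 390.6] [ 540.8 -375.3  102. ]
front_mark 0.68 [310.3 346.8] [ 506.3 -235.    11. ]
front_place 0.78 [330.5 361.6] [ 531.2 -308.1  102. ]
red_jar 0.74 [314.7 371.2] [ 492.5 -318.7  102. ]
black_jar 0.86 [343.8 355.9] [ 562.8 -304.1  102. ]
brown_jar 0.95 [374.1 370.1] [ 615.9 -351.7  102. ]
green_jar 0.67 [313.4 408.1] [ 468.6 -391.5  102. ]
nut_jar 0.57 [348.6 426.8] [ 527.2 -446.7  102. ]
mill 0.97 [377.6 404.5] [ 598.8 -421.6  102. ]
mug 0.81 [317.  239.4] [606.5  51.3   0. ]
onion 0.8 [270.8 150. ] [557.3 369.7  21. ]
lemon 0.85 [324.8 215.2] [649.1 120.1   0. ]
top cam [ 451.8  -23.3 1518.3]
stand 0.67 [445.7 258.9] [ 553.6 -365.7    0. ]
plate_centre 0.74 [456.6 264. ] [ 533.3 -370.8  102. ]
lever_grip 0.55 [409.4 288. ] [ 471.1 -256.3   38. ]
front_mark 0.58 [397.9 275.9] [ 505.2 -229.1   11. ]
front_place 0.56 [435.7 265.7] [ 528.8 -316.2  102. ]
red_jar 0.67 [442.4 277.9] [ 496.8 -332.9  102. ]
black_jar 0.4 [440.1 278.6] [ 494.9 -326.9  102. ]
brown_jar 0.9 [448.7 232.6] [ 616.5 -352.3  102. ]
green_jar 0.8 [468.3 284.4] [ 479.8 -399.7  102. ]
nut_jar 0.68 [486.1 270.7] [ 515.7 -446.9  102. ]
mill 0.55 [477.1 239.6] [ 597.7 -426.1  102. ]
mug 0.9 [295.6 239.9] [608.4  58.9   0. ]
onion 0.7 [183.9 254.5] [565.5 371.8  21. ]
lemon 0.73 [273.4 227.6] [643.9 122.6   0. ]
[267.2 592.5 226.7] [ 3.1 -0.   2.7] 91.95568702013941 18.8
```

```bash
python3 - <<'E'
import cv2,numpy as np
a=cv2.imread("pics/scene0.png")[120:480,180:480]; b=cv2.imread("pics/top0.png")[170:350,350:550]
a=cv2.resize(a,(480,576)); b=cv2.resize(b,(320,288))
c=np.zeros((576,800,3),np.uint8); c[:,:480]=a; c[:288,480:]=b
c[288:528,480:]=cv2.resize(cv2.imread("pics/scene0.png"),(320,240)); cv2.imwrite("pics/c0.png",c)
E
```

```text
(no output)
```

View pics/c0.png

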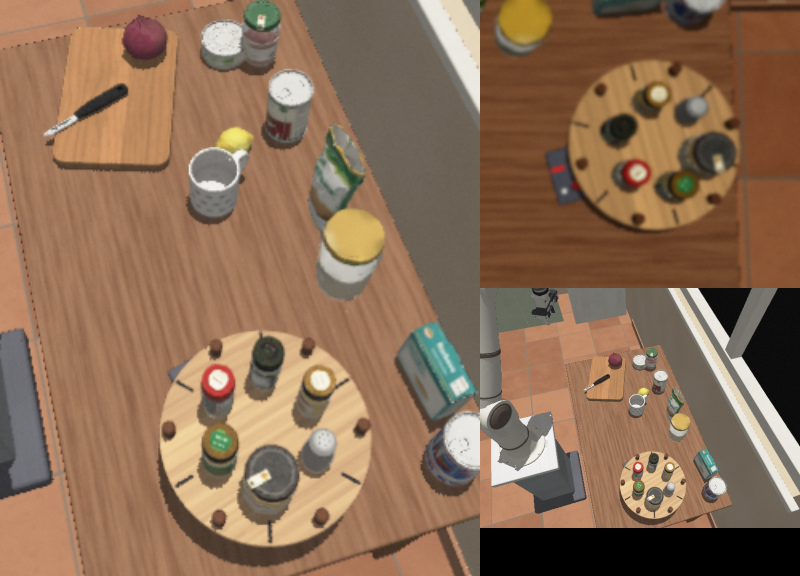

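```bash
python3 - <<'E'
from h import *
from scipy.optimize import least_squares
np.set_printoptions(precision=1,suppress=True)
S=snapshot("scene");T=snapshot("top")
A=[(216,346),(308,345),(362,426),(321,516),(219,517),(168,430)]
B=[(581,164),(601,90),(675,70),(732,123),(638,218)]
P=[at_z(S,(180+u/1.6,120+v/1.6),128) for u,v in A]
Q=[at_z(T,(350+(u-480)/1.6,170+v/1.6),128) for u,v in B]
def fit(P):
    P=np.array(P)[:,:2]
    def res(p):
        d=P-p[:2]; a=np.arctan2(d[:,1],d[:,0]); k=np.round((a-p[2])/(np.pi/3))
        e=p[2]+k*np.pi/3
        return (d-126*np.c_[np.cos(e),np.sin(e)]).ravel()
    r=least_squares(res,[545,-371,np.radians(105)]); print(r.x,np.degrees(r.x[2]),r.fun)
fit(P);fit(Q);fit(P+Q)
for n in("red_jar","black_jar"):
  for s in(S,T): print(n,[(round(m["p"],2),m["uv"]) for m in masks_of(s,n)[:2]])
E
```

```text
[ 543.4 -374.7    1.8] 104.84163856789819 [ 1.   0.2 -0.1 -0.  -1.6 -0.4 -0.3  0.7  1.2  1.3 -0.2 -1.8]
[ 542.6 -374.6    1.8] 104.94444370517515 [-0.3  0.4 -1.5 -1.5 -1.6  0.1  0.9  0.7  2.5  0.3]
[ 543.  -374.6    1.8] 104.90179598818499 [ 1.4  0.2  0.4 -0.1 -1.3 -0.5 -0.1  0.6  1.5  1.3  0.2 -1.8 -0.8  0.4
 -2.  -1.4 -2.   0.2  0.6  0.8  2.1  0.2]
red_jar [(0.73, [313.2, 361.9])]
red_jar [(0.85, [444.6, 278.9])]
black_jar [(0.58, [344.8, 347.7])]
black_jar [(0.61, [438.1, 247.9])]
```

>>> {"method": "move_arm", "body": {"commands": [{"travel":[20,-60,10],"rot":[0,0,-0.1],"fingers":110},{"travel":[36,-120,20],"rot":[0,0,-0.2],"fingers":110},{"travel":[53,-180,20],"rot":[0,0,-0.3],"fingers":110},{"travel":[70,-240,20],"rot":[0,0,-0.4],"fingers":110},{"travel":[87,-300,20],"rot":[0,0,-0.5],"fingers":110},{"travel":[104,-360,20],"rot":[0,0,-0.6],"fingers":110},{"travel":[121,-420,20],"rot":[0,0,-0.7],"fingers":110},{"travel":[138,-480,20],"rot":[0,0,-0.8],"fingers":110},{"travel":[155,-540,20],"rot":[0,0,-0.865],"fingers":110},{"travel":[172,-600,20],"rot":[0,0,-0.865],"fingers":110},{"travel":[189,-660,20],"rot":[0,0,-0.865],"fingers":110},{"travel":[206,-720,20],"rot":[0,0,-0.865],"fingers":110}]}}

```text
time: 3.3
eef_pos: [473.7, -128.8, 247.2]
ee_rot: [3.14, 0.0, 1.853]
force: [0.9, 0.8, -0.6]
grip_width: 52.1
gripper_force: 0.0
```

>>> {"method": "move_arm", "body": {"commands": [{"travel":[18,-60,0],"rot":[0,0,-0.02],"fingers":110},{"travel":[36,-120,0],"rot":[0,0,-0.02],"fingers":110},{"travel":[36,-120,-40],"rot":[0,0,-0.02],"fingers":110},{"travel":[36,-120,-80],"rot":[0,0,-0.02],"fingers":110},{"travel":[36,-120,-80],"rot":[0,0,-0.02],"fingers":110}]}}

```text
time: 3.92
eef_pos: [506.6, -245.8, 163.8]
ee_rot: [-3.136, -0.004, 1.833]
force: [-0.4, 0.7, 0.8]
grip_width: 52.3
gripper_force: 0.0
```

```bash
python3 - <<'E'
from h import *
s=snapshot("wrist"); f=s["frame"].copy()
for r,c in((118,(0,255,0)),(132,(0,255,0))):
    a=np.radians(104.9); p=proj(s,(543+126*np.cos(a),-374.6+126*np.sin(a),132)); cv2.circle(f,tuple(int(v) for v in p),4,(0,255,0),1)
cv2.imwrite("pics/w1.png",f)
for n in("front_mark","lever_grip","plate_centre"):
    z=dict(front_mark=11,lever_grip=38,plate_centre=102)[n]
    r=place_of(s,n)
    if r: print(n,r[0]["p"],r[0]["uv"],at_z(s,r[0]["uv"],z))
E
```

```text
front_mark 0.55 [331.7, 205.8] [ 503.83572    -228.02764063   11.        ]
lever_grip 0.81 [298.1, 246.6] [ 485.13169822 -262.09955194   38.        ]
plate_centre 0.35 [296.6, 245.8] [ 484.5703048  -241.68186645  102.        ]
```

View pics/w1.png

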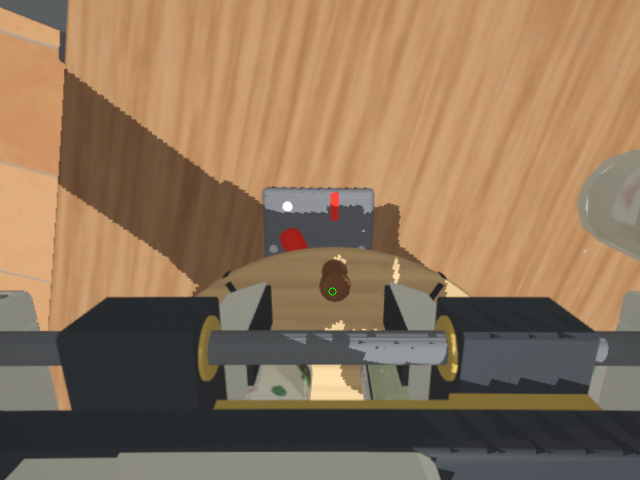

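>>> {"method": "move_arm", "body": {"commands": [{"travel":[0,0,-30],"rot":[0,0,0],"fingers":110},{"travel":[0,0,-60],"rot":[0,0,0],"fingers":110},{"travel":[0,0,-60],"rot":[0,0,0],"fingers":110},{"travel":[0,0,-60],"rot":[0,0,0],"fingers":230},{"travel":[0,0,-60],"rot":[0,0,0],"fingers":230},{"travel":[0,0,-60],"rot":[0,0,0],"fingers":230},{"travel":[0,0,-60],"rot":[0,0,0],"fingers":230},{"travel":[0,0,-60],"rot":[0,0,0],"fingers":230}], "squeeze": 10}}

```text
time: 5.12
eef_pos: [509.6, -247.1, 107.3]
ee_rot: [3.141, 0.0, 1.833]
force: [-1.0, 1.3, 3.5]
grip_width: 16.6
gripper_force: 10.0
```

>>> {"method": "move_arm", "body": {"commands": [{"travel":[5.6,1.3,0],"rot":[0,0,-0.0436],"fingers":230},{"travel":[11.2,2.4,0],"rot":[0,0,-0.087],"fingers":230},{"travel":[16.9,3.2,0],"rot":[0,0,-0.131],"fingers":230},{"travel":[22.6,3.9,0],"rot":[0,0,-0.1745],"fingers":230},{"travel":[28.3,4.2,0],"rot":[0,0,-0.218],"fingers":230},{"travel":[34.1,4.3,0],"rot":[0,0,-0.262],"fingers":230},{"travel":[39.8,4.1,0],"rot":[0,0,-0.305],"fingers":230},{"travel":[45.6,3.7,0],"rot":[0,0,-0.349],"fingers":230},{"travel":[51.3,3.1,0],"rot":[0,0,-0.393],"fingers":230},{"travel":[57,2.2,0],"rot":[0,0,-0.436],"fingers":230},{"travel":[62.6,1,0],"rot":[0,0,-0.48],"fingers":230},{"travel":[68.2,-0.4,0],"rot":[0,0,-0.524],"fingers":230}]}}

```text
time: 6.62
eef_pos: [578.1, -246.7, 107.3]
ee_rot: [3.141, -0.001, 1.308]
force: [0.1, 2.6, 6.1]
grip_width: 16.6
gripper_force: 10.0
```

>>> {"method": "move_arm", "body": {"commands": [{"travel":[0,0,0],"rot":[0,0,0],"fingers":230},{"travel":[0,0,0],"rot":[0,0,0],"fingers":230}]}}

```text
time: 6.88
eef_pos: [578.1, -246.8, 107.3]
ee_rot: [3.14, -0.001, 1.31]
force: [1.2, 3.2, 5.3]
grip_width: 16.5
gripper_force: 10.0
```

```bash
python3 - <<'E'
from h import *
S=snapshot("scene");cv2.imwrite("pics/s2.png",cv2.resize(S["frame"][300:480,220:460],(800,600),interpolation=cv2.INTER_CUBIC))
for n in("red_jar","black_jar","brown_jar","green_jar","nut_jar","mill"):
    r=place_of(S,n)
    if r:
        p=at_z(S,r[0]["uv"],102)[:2]-[543,-374.6]; print(n,r[0]["p"],p,np.degrees(np.arctan2(p[1],p[0]))-104.7)
E
```

```text
red_jar 0.56 [-18.58973352  78.58531845] -1.3910573095676853
black_jar 0.97 [51.41840604 45.81133103] -63.000495497339216
brown_jar 0.89 [ 68.4871301  -16.70065341] -118.404177831671
green_jar 0.71 [-67.45664755  16.22420035] 61.77647829323591
nut_jar 0.61 [-48.33615637 -45.08788785] -241.69131965115469
mill 0.97 [ 20.89996805 -65.48398679] -176.99891842470285
```

View pics/s2.png

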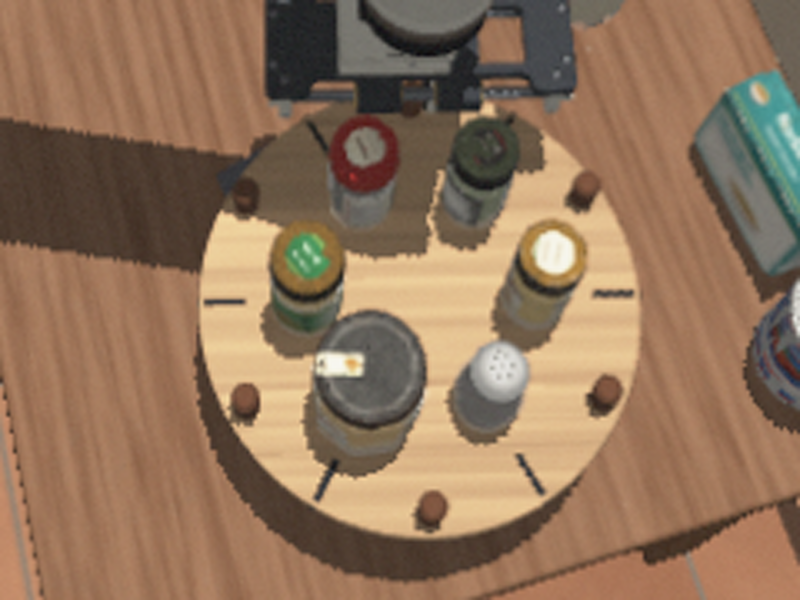

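>>> {"method": "move_arm", "body": {"commands": [{"travel":[0,0,0],"rot":[0,0,0],"fingers":110},{"travel":[0,0,0],"rot":[0,0,0],"fingers":110},{"travel":[0,0,0],"rot":[0,0,0],"fingers":110},{"travel":[0,0,30],"rot":[0,0,0],"fingers":110},{"travel":[0,0,80],"rot":[0,0,0],"fingers":110},{"travel":[0,20,130],"rot":[0,0,0],"fingers":110},{"travel":[-20,50,140],"rot":[0,0,0.17],"fingers":110},{"travel":[-60,50,140],"rot":[0,0,0.35],"fingers":200},{"travel":[-100,40,140],"rot":[0,0,0.52],"fingers":255},{"travel":[-140,36,140],"rot":[0,0,0.7],"fingers":255},{"travel":[-159,36,140],"rot":[0,0,0.873],"fingers":255},{"travel":[-159,36,140],"rot":[0,0,0.873],"fingers":255}]}}

```text
time: 8.72
eef_pos: [417.1, -211.8, 246.9]
ee_rot: [3.141, -0.0, 2.178]
force: [0.3, -0.2, 0.5]
grip_width: 6.8
gripper_force: 0.0
```

```bash
python3 - <<'E'
from h import *
from scipy.spatial.transform import Rotation as Ro
st=arm.read_state(); R=Ro.from_euler("xyz",st["ee_rot"]); print(st["eef_pos"],st["ee_rot"],st["joint_pos"],st["grip_width"])
s=snapshot("wrist"); print("cam in tool",R.inv().apply(ray(s,(320,240))[0]-np.array(st["eef_pos"])))
print("y",R.apply([0,1,0]))
for n,z in(("front_mark",11),("lever_grip",38)):
    r=place_of(s,n)
    if r: print(n,r[0]["p"],r[0]["uv"],at_z(s,r[0]["uv"],z))
E
```

```text
[ 417.12150476 -211.78561746  246.87315712] [ 3.14118849e+00 -1.98314802e-04  2.17843223e+00] [ 0.14125156  0.11894078  0.294239    1.98841594 -0.04044367  1.03962689
  1.06165794] 6.761444807659985
cam in tool [  76.55018185   -0.71468594 -157.55956557]
y [8.21000021e-01 5.70928018e-01 4.04158987e-04]
front_mark 0.97 [383.0, 265.4] [ 505.68416491 -230.68414176   11.        ]
lever_grip 0.46 [352.8, 282.0] [ 481.58739041 -258.3910093    38.        ]
```

>>> {"method": "move_arm", "body": {"commands": [{"travel":[0,0,0],"rot":[-0.123,-0.086,0],"fingers":255},{"travel":[0,0,0],"rot":[-0.246,-0.171,0],"fingers":255},{"travel":[0,0,-15],"rot":[-0.37,-0.257,0],"fingers":255},{"travel":[0,0,-30],"rot":[-0.493,-0.342,0],"fingers":255},{"travel":[0,0,-45],"rot":[-0.616,-0.428,0],"fingers":255},{"travel":[0,0,-60],"rot":[-0.616,-0.428,0],"fingers":255},{"travel":[0,0,-60],"rot":[-0.616,-0.428,0],"fingers":255}]}}

```text
time: 9.75
eef_pos: [392.0, -227.4, 177.0]
ee_rot: [-2.907, 0.588, 2.293]
force: [-0.4, -0.4, -1.8]
grip_width: 0.2
gripper_force: 0.0
```

```bash
python3 - <<'E'
from h import *
from scipy.spatial.transform import Rotation as Ro
st=arm.read_state(); R=Ro.from_euler("xyz",st["ee_rot"]); print(st["eef_pos"],st["joint_pos"],st["grip_width"],st["force"])
print("z",R.apply([0,0,1]),"y",R.apply([0,1,0]))
s=snapshot("wrist"); cv2.imwrite("pics/w3.png",s["frame"])
for n,z in(("front_mark",11),("lever_grip",38)):
    r=place_of(s,n)
    if r: print(n,r[0]["p"],r[0]["uv"],at_z(s,r[0]["uv"],z))
E
```

```text
[ 392.00458955 -227.41360352  177.02034069] [ 0.67374931  0.13535665 -0.70844338  2.39560251  1.10036904  0.78871914
 -0.23983602] 0.18055862516059537 [-0.35839654 -0.4204129  -1.79719901]
z [ 0.18208525 -0.55825641 -0.80944101] y [ 0.81487941  0.54637313 -0.19351475]
front_mark 0.98 [473.6, 192.5] [ 505.01356928 -229.37000431   11.        ]
lever_grip 0.6 [427.7, 219.9] [ 483.17249213 -259.35433075   38.        ]
```

View pics/w3.png

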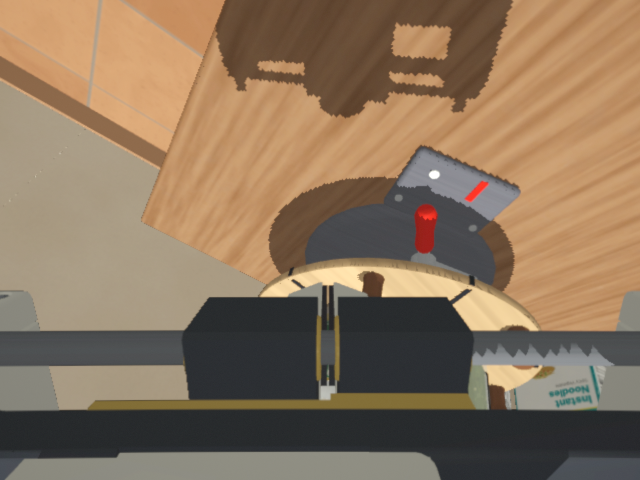

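>>> {"method": "move_arm", "body": {"commands": [{"travel":[10,0,-5],"rot":[0,0,-0.12],"fingers":255},{"travel":[20,0,-10],"rot":[0,0,-0.24],"fingers":255},{"travel":[30,0,-15],"rot":[0,0,-0.35],"fingers":255},{"travel":[30,0,-20],"rot":[0,0,-0.35],"fingers":255},{"travel":[30,0,-20],"rot":[0,0,-0.35],"fingers":255},{"travel":[30,0,-20],"rot":[0,0,-0.35],"fingers":255}]}}

```text
time: 10.65
eef_pos: [420.1, -229.3, 158.8]
ee_rot: [-2.903, 0.59, 1.946]
force: [-1.0, -0.4, 0.1]
grip_width: 0.5
gripper_force: 0.0
```

```bash
cat > st.py <<'E'
from h import *
from scipy.spatial.transform import Rotation as Ro
np.set_printoptions(precision=3,suppress=True)
st=arm.read_state(); R=Ro.from_euler("xyz",st["ee_rot"]); p=np.array(st["eef_pos"]); print(p,np.array(st["joint_pos"]),st["force"])
z=R.apply([0,0,1]); print("z",z,"y",R.apply([0,1,0]),"head",np.degrees(np.arctan2(z[1],z[0])),"tilt",np.degrees(np.arccos(-z[2])))
d=p[:2]-[543,-374.6]; f=np.array([-.254,.967]); r=np.array([-.967,-.254]); print("f,r",d@f,d@r)
def want(head,tilt):  # rotation vector to reach heading/tilt with level y
    h,t=np.radians([head,tilt]); zz=np.array([np.cos(h)*np.sin(t),np.sin(h)*np.sin(t),-np.cos(t)]); yy=np.array([-np.sin(h),np.cos(h),0])
    Rt=Ro.from_matrix(np.c_[np.cross(yy,zz),yy,zz]); return (Rt*R.inv()).as_rotvec()
E
python3 st.py
```

```text
[ 420.121 -229.27   158.765] [ 0.558  0.369 -0.67   2.19   1.027  1.072 -0.501] [-0.962 -0.397  0.116]
z [-0.022 -0.589 -0.808] y [ 0.952  0.234 -0.196] head -92.11804406877039 tilt 36.14327055739934
f,r 171.74555197788877 81.9096860184855
```

```bash
cat >> st.py <<'E'
for t in(40,45): print(t,want(-75,t))
E
python3 st.py
```

```text
[ 420.121 -229.27   158.765] [ 0.558  0.369 -0.67   2.19   1.027  1.072 -0.501] [-0.962 -0.397  0.116]
z [-0.022 -0.589 -0.808] y [ 0.952  0.234 -0.196] head -92.11804406877039 tilt 36.14327055739934
f,r 171.74555197788877 81.9096860184855
40 [-0.043 -0.215  0.03 ]
45 [-0.127 -0.236  0.039]
```

>>> {"method": "move_arm", "body": {"commands": [{"travel":[0,0,-10],"rot":[-0.042,-0.079,0.013],"fingers":255},{"travel":[0,0,-20],"rot":[-0.085,-0.157,0.026],"fingers":255},{"travel":[0,0,-30],"rot":[-0.127,-0.236,0.039],"fingers":255},{"travel":[0,0,-40],"rot":[-0.127,-0.236,0.039],"fingers":255},{"travel":[0,0,-40],"rot":[-0.127,-0.236,0.039],"fingers":255}]}}

```text
time: 11.28
eef_pos: [420.8, -229.3, 118.3]
ee_rot: [-3.14, 0.783, 1.832]
force: [-0.3, -0.8, 0.6]
grip_width: 0.5
gripper_force: 0.0
```

```bash
python3 st.py
```

```text
[ 420.834 -229.348  118.267] [ 0.413  0.448 -0.604  2.383  1.437  1.038 -1.092] [-0.261 -0.78   0.556]
z [ 0.181 -0.682 -0.709] y [ 0.966  0.258 -0.001] head -75.10683048796453 tilt 44.88107727539834
f,r 171.48859146890032 81.24100002126939
40 [0.083 0.021 0.001]
45 [-0.002 -0.001  0.001]
```

>>> {"method": "move_arm", "body": {"commands": [{"travel":[0,0,-20],"rot":[0,0,0],"fingers":255},{"travel":[0,0,-37],"rot":[0,0,0],"fingers":255},{"travel":[0,0,-37],"rot":[0,0,0],"fingers":255}]}}

```text
time: 11.65
eef_pos: [421.1, -229.5, 81.1]
ee_rot: [-3.141, 0.783, 1.831]
force: [-0.2, -0.2, 0.3]
grip_width: 0.6
gripper_force: 0.0
```

```bash
python3 st.py
```

```text
[ 421.085 -229.496   81.126] [ 0.385  0.555 -0.573  2.386  1.532  1.06  -1.209] [-0.169 -0.227  0.269]
z [ 0.181 -0.682 -0.709] y [ 0.966  0.257 -0.   ] head -75.1340009081881 tilt 44.88003596362092
f,r 171.2819991745929 81.035561653334
40 [0.082 0.022 0.002]
45 [-0.002 -0.001  0.002]
```

Now in along the tool axis to f≈128, z≈38, stopping right of the handle.

>>> {"method": "move_arm", "body": {"commands": [{"travel":[4,-14,-14],"rot":[0,0,0],"fingers":255},{"travel":[8,-28,-29],"rot":[0,0,0],"fingers":255},{"travel":[11,-41.5,-43],"rot":[0,0,0],"fingers":255},{"travel":[11,-41.5,-43],"rot":[0,0,0],"fingers":255},{"travel":[11,-41.5,-43],"rot":[0,0,0],"fingers":255}]}}

```text
time: 12.28
eef_pos: [432.4, -270.5, 39.4]
ee_rot: [3.139, 0.785, 1.829]
force: [0.7, -0.6, -0.2]
grip_width: 0.5
gripper_force: 0.0
```

```bash
python3 st.py; python3 - <<'E'
from h import *
s=snapshot("wrist"); cv2.imwrite("pics/w4.png",s["frame"])
E
```

```text
[ 432.45  -270.462   39.36 ] [ 0.429  0.669 -0.491  2.357  1.708  1.038 -1.278] [ 0.717 -0.65  -0.193]
z [ 0.184 -0.682 -0.708] y [0.966 0.258 0.002] head -74.93841055127305 tilt 44.95240727930442
f,r 128.78136322829934 80.45111186029692
40 [0.083 0.024 0.001]
45 [-0.001  0.002  0.001]
```

View pics/w4.png

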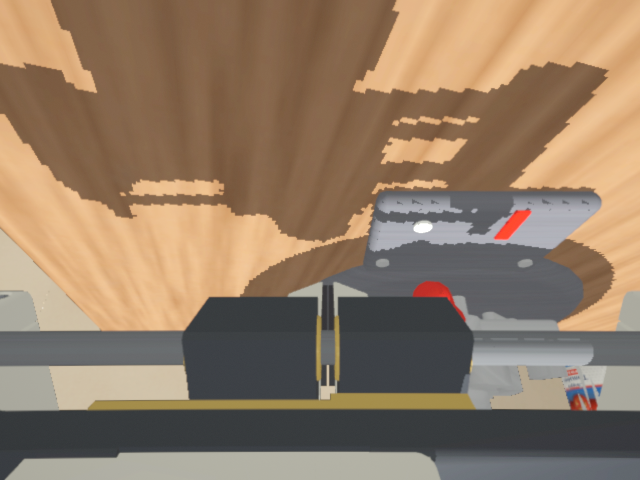

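>>> {"method": "move_arm", "body": {"commands": [{"travel":[7.7,2,0],"rot":[0,0,0],"fingers":255},{"travel":[15.5,4.1,0],"rot":[0,0,0],"fingers":255},{"travel":[23.2,6.1,0],"rot":[0,0,0],"fingers":255},{"travel":[29,7.6,0],"rot":[0,0,0],"fingers":255},{"travel":[34.8,9.1,0],"rot":[0,0,0],"fingers":255},{"travel":[40.6,10.7,0],"rot":[0,0,0],"fingers":255}]}}

```text
time: 13.08
eef_pos: [468.3, -258.5, 37.6]
ee_rot: [-3.135, 0.782, 1.835]
force: [-19.5, 19.4, 20.3]
grip_width: 0.1
gripper_force: 15.9
```

```bash
python3 - <<'E'
from h import *
s=snapshot("wrist"); cv2.imwrite("pics/w5.png",s["frame"])
E
python3 st.py
```

```text
[ 469.264 -257.501   37.629] [ 0.398  0.695 -0.501  2.272  1.646  1.052 -1.208] [-14.896  15.29   16.377]
z [ 0.179 -0.681 -0.71 ] y [ 0.966  0.258 -0.004] head -75.25627203459103 tilt 44.752598694771464
f,r 131.9634017083474 41.55997042042096
40 [0.081 0.018 0.001]
45 [-0.003 -0.005  0.001]
```

View pics/w5.png

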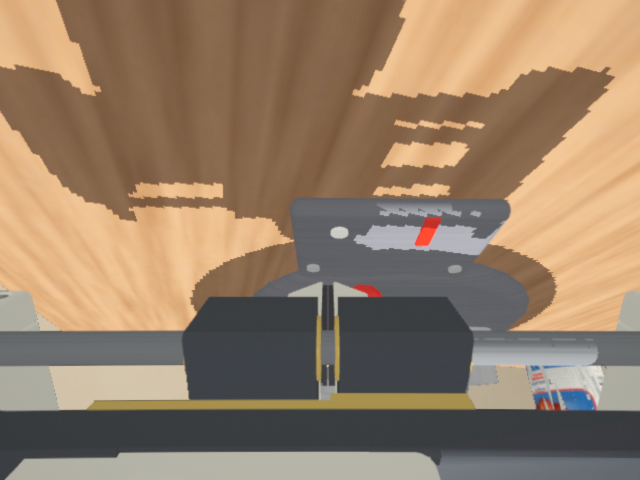

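>>> {"method": "move_arm", "body": {"commands": [{"travel":[-15,-4,0],"rot":[0,0,0],"fingers":255},{"travel":[-29,-7.6,0],"rot":[0,0,0],"fingers":255},{"travel":[-29,-7.6,0],"rot":[0,0,0],"fingers":255},{"travel":[-27.2,-14.4,-7],"rot":[0,0,0],"fingers":255},{"travel":[-27.2,-14.4,-7],"rot":[0,0,0],"fingers":255}]}}

```text
time: 13.75
eef_pos: [445.7, -275.1, 31.0]
ee_rot: [3.14, 0.784, 1.829]
force: [0.2, -0.3, 0.2]
grip_width: 0.1
gripper_force: 0.0
```

>>> {"method": "move_arm", "body": {"commands": [{"travel":[8.2,2.1,0],"rot":[0,0,0],"fingers":255},{"travel":[14,3.7,0],"rot":[0,0,0],"fingers":255},{"travel":[19.8,5.2,0],"rot":[0,0,0],"fingers":255}]}}

```text
time: 14.12
eef_pos: [463.9, -268.5, 30.7]
ee_rot: [-3.14, 0.783, 1.832]
force: [-3.7, 1.3, 0.7]
grip_width: 0.3
gripper_force: 1.9
```

```bash
python3 st.py
```

```text
[ 463.859 -268.534   30.74 ] [ 0.413  0.707 -0.484  2.283  1.686  1.043 -1.232] [-3.703  1.292  0.671]
z [ 0.181 -0.682 -0.709] y [ 0.966  0.257 -0.001] head -75.15892362456655 tilt 44.83609213274178
f,r 122.66811835017543 49.58882846634934
40 [0.082 0.021 0.002]
45 [-0.002 -0.002  0.002]
```

>>> {"method": "move_arm", "body": {"commands": [{"travel":[4.8,1.3,0],"rot":[0,0,0],"fingers":255},{"travel":[9.7,2.5,0],"rot":[0,0,0],"fingers":255},{"travel":[13.5,3.6,0],"rot":[0,0,0],"fingers":255},{"travel":[17.4,4.6,0],"rot":[0,0,0],"fingers":255}]}}

```text
time: 14.62
eef_pos: [483.4, -264.5, 31.8]
ee_rot: [3.139, 0.785, 1.83]
force: [0.2, 0.4, -0.1]
grip_width: 0.2
gripper_force: 0.0
```

```bash
python3 st.py; python3 - <<'E'
from h import *
s=snapshot("wrist"); cv2.imwrite("pics/w6.png",s["frame"])
for n,z in(("front_mark",11),("lever_grip",38)):
    r=place_of(s,n)
    if r: print(n,r[0]["p"],r[0]["uv"],at_z(s,r[0]["uv"],z))
E
```

```text
[ 483.448 -264.516   31.776] [ 0.401  0.718 -0.487  2.242  1.665  1.049 -1.203] [ 0.157  0.359 -0.078]
z [ 0.184 -0.682 -0.708] y [0.966 0.258 0.002] head -74.91423478043397 tilt 44.962461822133655
f,r 121.5774671819915 29.6255887915825
40 [0.083 0.024 0.001]
45 [-0.001  0.002  0.001]
lever_grip 0.58 [407.1, 308.6] [ 512.46708113 -243.66965626   38.        ]
```

View pics/w6.png

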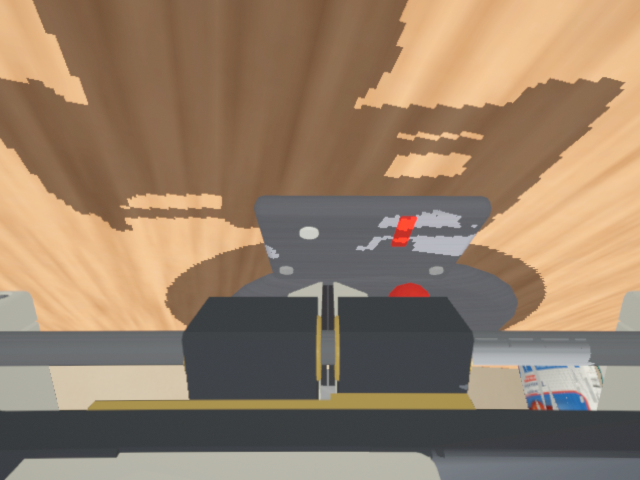

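>>> {"method": "move_arm", "body": {"commands": [{"travel":[2.9,0.8,0],"rot":[0,0,0],"fingers":255},{"travel":[5.3,1.4,0],"rot":[0,0,0],"fingers":255},{"travel":[7.3,1.9,0],"rot":[0,0,0],"fingers":255}]}}

```text
time: 15.15
eef_pos: [490.0, -262.6, 31.5]
ee_rot: [3.14, 0.784, 1.83]
force: [-0.5, 0.2, 0.6]
grip_width: 0.6
gripper_force: 0.0
```

>>> {"method": "move_arm", "body": {"commands": [{"travel":[1.5,0.4,0],"rot":[0,0,0],"fingers":255},{"travel":[2.9,0.8,0],"rot":[0,0,0],"fingers":255},{"travel":[2.9,0.8,0],"rot":[0,0,0],"fingers":255}]}}

```text
time: 15.52
eef_pos: [491.1, -262.4, 31.3]
ee_rot: [-3.14, 0.785, 1.831]
force: [-4.4, -0.1, 2.3]
grip_width: 0.1
gripper_force: 2.4
```

>>> {"method": "move_arm", "body": {"commands": [{"travel":[-10,-2.6,0],"rot":[0,0,0],"fingers":255},{"travel":[-25,-6.6,0],"rot":[0,0,0],"fingers":255},{"travel":[-30,10,20],"rot":[0,0,0],"fingers":255},{"travel":[-37,37,45],"rot":[0,0,0],"fingers":255},{"travel":[-44,60,80],"rot":[0,0,0],"fingers":255},{"travel":[-44,90,120],"rot":[0,0,0],"fingers":255},{"travel":[-44,130,160],"rot":[0,0,0],"fingers":255},{"travel":[-44,180,180],"rot":[0,0,0],"fingers":255},{"travel":[-44,220,190],"rot":[0,0,0],"fingers":255},{"travel":[-44,220,190],"rot":[0,0,0],"fingers":255}]}}

```text
time: 16.77
eef_pos: [449.7, -38.8, 222.2]
ee_rot: [3.135, 0.783, 1.833]
force: [-0.3, 0.5, -0.4]
grip_width: 0.6
gripper_force: 0.0
```

```bash
python3 st.py; python3 - <<'E'
from h import *
w=snapshot("wrist");t=snapshot("scene")
c=np.zeros((600,800,3),np.uint8); c[:300,:400]=cv2.resize(w["frame"],(400,300)); c[:300,400:]=cv2.resize(t["frame"],(400,300))
c[300:,:400]=cv2.resize(t["frame"][300:480,220:460],(400,300))
c[300:,400:]=cv2.resize(snapshot("top")["frame"][170:350,350:590],(400,300)); cv2.imwrite("pics/c7.png",c)
for s in(w,t):
  for n,z in(("front_mark",11),("lever_grip",38),("red_jar",102),("mug",0),("lemon",0),("onion",21)):
    r=place_of(s,n)
    if r: print(n,r[0]["p"],r[0]["uv"],at_z(s,r[0]["uv"],z))
E
```

```text
[449.713 -38.813 222.217] [ 0.152  0.357 -0.819  2.157  0.994  1.355 -0.967] [-0.331  0.491 -0.384]
z [ 0.189 -0.68  -0.708] y [0.965 0.263 0.005] head -74.4819707505463 tilt 44.88742635264332
f,r 348.40074086801826 4.919001875271287
40 [ 0.081  0.027 -0.004]
45 [-0.003  0.004 -0.004]
front_mark 0.89 [328.7, 190.8] [ 503.10911547 -227.49549748   11.        ]
lever_grip 0.9 [336.9, 216.7] [ 516.64976622 -239.92034064   38.        ]
red_jar 0.67 [331.6, 286.9] [ 527.97395746 -305.34316973  102.        ]
mug 0.6 [328.8, 242.9] [ 543.61178357 -372.97508902    0.        ]
onion 0.39 [330.7, 191.4] [ 502.01919597 -215.06253189   21.        ]
front_mark 0.64 [311.6, 342.0] [ 512.53449821 -224.47188872   11.        ]
red_jar 0.57 [326.5, 360.7] [ 523.43101091 -303.78369956  102.        ]
mug 0.95 [316.8, 240.4] [605.08656969  48.47434072   0.        ]
lemon 0.5 [325.5, 215.2] [650.96674353 119.58912751   0.        ]
onion 0.96 [272.3, 151.4] [560.25632469 363.34520757  21.        ]
```

View pics/c7.png

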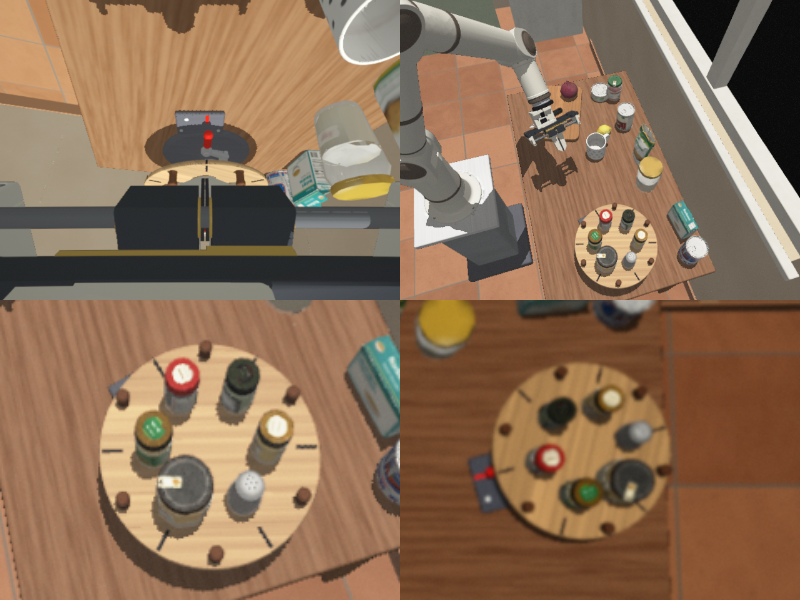

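```bash
python3 -c "
from rig import ticket; print(ticket.sign_off())"
```

```text
the job is handed in; nothing more can be done
None
```

I turned the carousel so the red-capped jar stands at the front mark, then threw the lever over until it pointed straight at that mark and met firm resistance. In the last pictures every jar is standing and the mug, onion and lemon are unmoved; the job is handed in, but no verdict came back.

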